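# Tighten the loaded hold-down clamp until its knob clicks

### The arm

A 7-joint arm with a two-finger parallel gripper is mounted at the origin on the work surface. World frame = base frame: x ahead of the robot, y to its left, z up, the work surface at z = 0. Lengths are in mm, angles in rad, forces in N, time in s.
With the tool pointing down it reaches from about 350 to 775 mm from the base axis. Payload 3.1 kg.
Tool frame: the origin (TCP) lies midway between the tips of the shut fingers; the grasp point (between the pads) lies 19 mm behind it; z points along the fingers, y is the direction in which the jaws open and shut (so a half turn about z gives the same grasp; the last joint's range is limited). The gripper opens to 85 mm and grips with 20 to 120 N. Pads are 22 mm wide; open, the fingers measure 114 mm over their backs; the gripper's body (76 mm by 85 mm) begins 54 mm behind the grasp point. The pads swing forward as they close: fully open they stand 13 mm farther back than shut.
Start: joints at [1.305, 0.311, 0.014, 1.512, -0.004, 1.319, -0.027], TCP at [122.097, -536.294, 192.404] pointing down, gripper open.
Joint ranges: [-2.7, 2.7], [-0.3, 1.91], [-1.27, 1.3], [0.12, 2.57], [-1.44, 4.58], [0.2, 2.03], [-3.05, 3.05]. Speed limits (rad/s): [2.79, 2.79, 3.14, 3.14, 3.14, 3.14, 3.14].

### API

Orientations are given as [roll, pitch, yaw] about the fixed x, y, z axes, in that order (R = Rz(yaw) Ry(pitch) Rx(roll)).
In Python, from plant import telemetry, optics, close_job gives the robot as it stands.
- The arm moves only by the shell command python3 -m handwheel 'ROWS' [OPENING]. ROWS is JSON, a list of rows, each a list of 6 numbers: the shift along the world's x, y, z in m, then the turn, a rotation vector about the world's x, y, z in rad. A call has exactly 5 rows; each row shifts and turns the commanded pose from where the row before left it; what a row does not reach is not made up. A row lasts 1/8 s, in which the tool goes at most 62.5 mm and 10.7 degrees, less where a joint would pass 70% of its speed; a pose out of reach is approached as far as the arm can. A call is refused whole if a number of a shift passes 0.0625 or a number of a turn 0.188, either way. A call with a gripper value outside its range is refused whole. OPENING is the closure in counts, from 0 (fully open) to 255 (shut), set as the call begins (- or left out, the last holds). The fingers move at their own pace and stop on an object; the grip force is fixed at half the most. Time passes only in rows, so rows that do not move let the fingers close, or fill a call up. It gives the time, the measured TCP pose, the force and the opening at its end, in the units of the state.
- telemetry.get_state(): the state, without advancing time (a new reading comes with each control period).
- optics.snapshot(name): name is "scene" or "top"; returns (picture, depth): 384x512x3 uint8, red, green, blue; 384x512 float32, mm along the optical axis (not along the pixel's ray), 0 where there is no reading.
- optics.camera_model(name): a dict with "fx", "fy", "cx", "cy" (pixels), "k1" (the pictures are not rectified: a ray, as slopes to the right and down, at radius r is drawn at 1 + k1 r^2 times it, then the intrinsics apply), "world_from_camera" (4x4, takes a point from camera to world coordinates). Camera axes: x right, y down, z forward; pixel columns grow to the right and rows downward; lengths in mm; the calibration is good to about 2 mm. A picture is of the moment at which its call begins. camera_model takes no time and is no camera call.
- close_job(): hands the job in, once; it reports no verdict.
The state is a dict: "clock": time; "joints": joint angles; "joint_velocities": joint speeds; "joint_efforts": joint torques, N m; "tcp_pos": TCP position; "tool_rot": TCP orientation; "ft_force": force on the tool from outside, world axes, zero at the start; "wrist_torque": the same for the moment, N m; "grip_width": finger opening in mm.
Only numpy, scipy, OpenCV 4.12 (cv2) and the standard library are available. Lean on these libraries where they do the work, as an engineer would, in place of code of your own. Each camera call takes 0.05 s, during which the arm holds its last target.

### The job

Two identical screw clamps stand on the joiner's bench; one has a wooden board lying under its screw, the other is empty. Turn the black knob of the clamp that holds the board clockwise (seen from above) until the screw is fully home and the knob slips with a click, then stop after the first click or two and let go, without backing the screw off. Do not turn the knob of the empty clamp, and leave the board lying in its clamp.

Things in the scene. Friction and masses are not known exactly. Their poses are not given: they have to be found in the camera images.
- clamp_grip (a point): Grip point of the knob to turn, on the vertical screw axis of the clamp holding the board, 147 mm above the bench. Black bar 44 mm long (x), 14 wide (y), 32 tall, top 9 mm above this point, white line along its -x half, on a 40 mm disc (top 21 mm below). Below: 51 mm steel collar with a dark notch that the line leaves as the knob slips; grey arm. Nothing is taller. Site turns with the knob; z up.
- clamp_screw (a joint): Angle of this clamp's screw, rad, growing clockwise seen from above. At 2.0 it is home, tight on the board, and turns no farther; it starts 0.15 to 0.9 rad short of that. It turns at about 0.06 N m, stays where left, and descends too little to see. Turning the knob counter-clockwise backs it off.
- clamp_knob (a joint): Slip of the knob on its screw, rad, 0 at the start, growing clockwise seen from above. The knob carries the screw along until it is home, then slips at a steady 0.28 N m or so; each 0.35 rad (20 degrees) of slip is one click (no sound or jerk). One grasp does the whole turn. Turned back, it takes the screw along.
- spare_tip (a point): The white-lined end of the bar knob on the other, empty clamp, 22 mm from that knob's axis, at its top, 154 mm above the bench. That clamp is the same in every other way; leave its knob alone.
- board: The board under the screw: brown wood, 70 x 200 x 40 mm, lying flat, loose, on the clamp's 10 mm base plate, its length roughly square to the clamp's arm. Origin at the centre of its underside, x along the width, y along the length.
Not all that is in view belongs to the job. Leave any green or turquoise look-alike of the part that bears clamp_grip alone.

How it is judged (in metres and radians):
At the end, for the whole second after the job is handed in: The loaded clamp's screw is home (clamp_screw above 1.87 of 2.0 rad), its knob has slipped between 0.2 and 1.0 rad (one or two clicks of 0.35 rad, with tolerance), the board lies within 20 mm of where it was, and the empty clamp's knob has not been turned (its bar end within 6 mm of where it was) (value of joint clamp_screw above 1.87 rad and value of joint clamp_knob between 0.2 and 1 rad and distance of board from where it was at the start of the episode below 0.02 m and distance of spare_tip from where it was at the start of the episode below 0.006 m); the robot touches nothing.
It fails at once if the knob is cranked on, nearly three clicks past the slip (over 1.0 rad of slip) (value of joint clamp_knob above 1 rad).
It fails at once if the empty clamp's knob is turned (its bar end moves over 6 mm) (distance of spare_tip from where it was at the start of the episode above 0.006 m).
It fails at once if the board is shoved over 20 mm (distance of board from where it was at the start of the episode above 0.02 m).
It also fails if it takes over 35 s, if anything falls off the work surface, if the arm or the gripper's body presses on something with over 40 N, if the wrist force passes 120 N, or if a joint passes its speed limit or range.

## Working session

There is one attempt and no reset: what is moved stays moved. The work goes in short steps, Python scripts to look and compute and a shell command to move; the robot and the scene stay as the last step left them, time stands still between calls to the robot, and variables do not carry over. Pictures are saved under pics/ and viewed, and the job is handed in when it is done.

```bash
mkdir -p pics; ls
cat > h.py <<'E'
import numpy as np, cv2
from plant import telemetry, optics
def snap(n,fn):
    p,d=optics.snapshot(n); cv2.imwrite('pics/'+fn+'.png',p[:,:,::-1]); np.savez('pics/'+fn+'.npz',p=p,d=d); return p,d
def ray(n,u,v):
    m=optics.camera_model(n)
    K=np.array([[m['fx'],0,m['cx']],[0,m['fy'],m['cy']],[0,0,1.]])
    q=cv2.undistortPoints(np.array([[[u,v]]],float),K,np.array([m['k1'],0,0,0,0.]))[0,0]
    T=np.array(m['world_from_camera']); return T[:3,3],T[:3,:3]@np.array([q[0],q[1],1.])
def onplane(n,u,v,z):
    o,d=ray(n,u,v); return o+d*(z-o[2])/d[2]
E
python3 - <<'E'
from h import *
snap('scene','s0');snap('top','t0')
print(telemetry.get_state())
for n in('scene','top'):print(optics.camera_model(n))
E
```

```text
pics
{'clock': 0.1, 'joints': array([ 1.30531157,  0.3116444 ,  0.01396217,  1.51291109, -0.00442367,
        1.3192278 , -0.02721582]), 'joint_velocities': array([ 0.00207464, -0.00188244,  0.00088964, -0.00282036,  0.00129852,
       -0.00093214, -0.00091739]), 'joint_efforts': array([ 7.75312510e-04, -3.80852222e+01,  1.46510834e-01, -2.31241697e+01,
        1.21838925e-02,  8.08745652e-03, -2.63877121e-05]), 'tcp_pos': array([ 121.92407235, -535.54158948,  191.42463556]), 'tool_rot': array([-3.13943362e+00,  5.77527853e-05,  2.23868890e-01]), 'ft_force': array([-0.96520024,  0.33314919,  0.36341766]), 'wrist_torque': array([ 0.00795778,  0.0396698 , -0.00863206]), 'grip_width': 85.43516855546116}
{'fx': 371.21544444434556, 'fy': 371.21544444434556, 'cx': 254.53784084259624, 'cy': 190.94398464297663, 'k1': -0.00829467665461536, 'world_from_camera': array([[ 1.58549686e-01,  7.72108785e-01, -6.15394200e-01,
         9.90323868e+02],
       [ 9.87350700e-01, -1.23499851e-01,  9.94302899e-02,
        -1.57232214e+02],
       [ 7.69908540e-04, -6.23374535e-01, -7.81923011e-01,
         8.62652181e+02],
       [ 0.00000000e+00,  0.00000000e+00,  0.00000000e+00,
         1.00000000e+00]])}
{'fx': 415.64458343906415, 'fy': 415.64458343906415, 'cx': 250.8161726182095, 'cy': 188.42736066689244, 'k1': -0.14102350179174664, 'world_from_camera': array([[ 3.85431664e-03, -9.98498636e-01,  5.46408176e-02,
         3.40612588e+02],
       [-9.99896253e-01, -3.08981319e-03,  1.40690154e-02,
        -7.56494952e+01],
       [-1.38790628e-02, -5.46893752e-02, -9.98406953e-01,
         1.23765743e+03],
       [ 0.00000000e+00,  0.00000000e+00,  0.00000000e+00,
         1.00000000e+00]])}
```

View pics/s0.png

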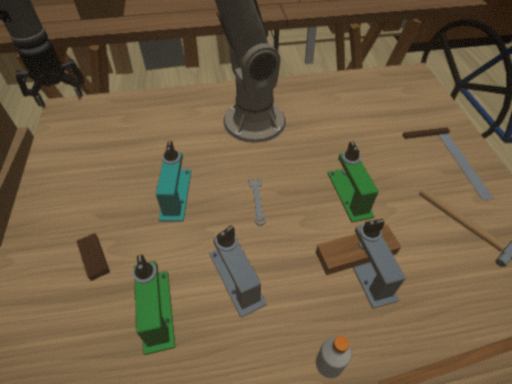

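View pics/t0.png

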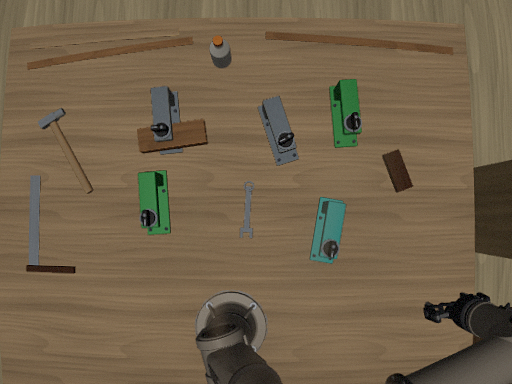

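Candidates for the knob, as scene / top pixels:
- grey clamp with the board: (373,228) / (160,129)
- grey empty clamp: (227,237) / (285,140)
- green look-alikes: (352,152) / (147,217) and (146,270) / (353,121)
- turquoise look-alike: (171,152) / (331,250)

I choose the grey clamp with the board under its screw, and will check it in a close crop.

Run:
```python
from h import *
s=cv2.imread('pics/s0.png');t=cv2.imread('pics/t0.png')
a=cv2.resize(s[205:265,343:403],(400,400),interpolation=cv2.INTER_CUBIC)
b=cv2.resize(t[105:155,135:185],(400,400),interpolation=cv2.INTER_CUBIC)
cv2.imwrite('pics/c0.png',np.clip(np.hstack([a,b]).astype(float)*1.6,0,255).astype(np.uint8))
for z in(147,156):print(onplane('scene',373,226,z),onplane('top',160,129,z))
```

```text
[571.65175934 185.97602393 147.        ] [559.2702738 184.0798758 147.       ]
[576.91695531 181.6598572  156.        ] [557.46593165 181.93661406 156.        ]
```

View pics/c0.png

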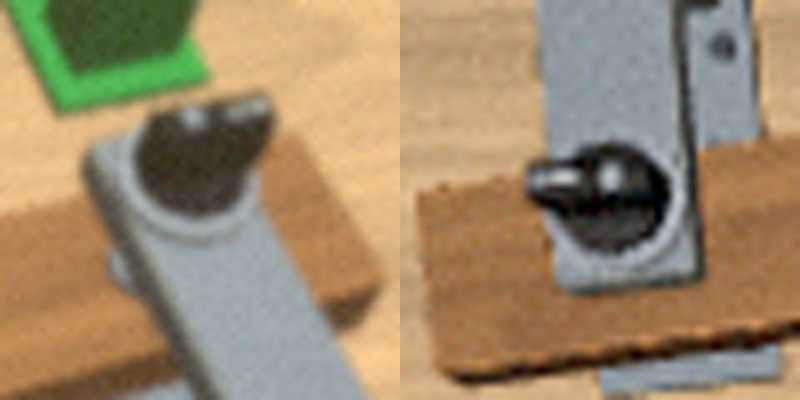

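Left crop (scene) and right crop (top) both show the grey clamp with the brown board passing under its arm. The bar's white-lined end is at the left in the top view (~(136+65/8,128)). Next I measure the bar from the depth images.

Run:
```python
from h import *
def cloud(n,fn,box):
    f=np.load(f'pics/{fn}.npz');p,d=f['p'],f['d'];u0,u1,v0,v1=box;P=[]
    for v in range(v0,v1):
        for u in range(u0,u1):
            o,r=ray(n,u,v)
            if d[v,u]>0:P.append(np.r_[o+r*d[v,u],p[v,u],u,v])
    return np.array(P)
for n,fn,box in(('scene','s0',(350,400,205,260)),('top','t0',(140,185,105,155))):
    P=cloud(n,fn,box)
    print(n,np.histogram(P[:,2],bins=np.arange(90,175,5)))
    Q=P[(P[:,2]>146)]
    print(len(Q),Q[:,:3].mean(0),Q[:,:3].min(0),Q[:,:3].max(0))
    c,s,a=cv2.minAreaRect(Q[:,:2].astype(np.float32));print(c,s,a)
    w=np.linalg.eigh(np.cov(Q[:,:2].T))[1][:,1];print('dir',np.degrees(np.arctan2(w[1],w[0])))
    np.set_printoptions(precision=0,suppress=True);print(Q[::2])
    W=P[(P[:,2]>112)&(P[:,2]<135)];print('disc/collar',W[:,:2].min(0),W[:,:2].max(0))
t=cv2.imread('pics/t0.png');print(t[118:145,148:176].max(2))
```

```text
scene (array([ 25,  30,  38, 183, 332,  97,  23,  70,  23,  22,  20,  25,  35,
        80,   1,   0]), array([ 90,  95, 100, 105, 110, 115, 120, 125, 130, 135, 140, 145, 150,
       155, 160, 165, 170]))
137 [568.55110523 187.63377394 154.51702809] [560.34860395 166.72666042 146.23345235] [574.15337262 211.95136058 160.64495806]
(567.2013549804688, 189.34397888183594) (45.26283264160156, 13.714993476867676) 89.52291870117188
dir 90.0988572913442
[[561. 195. 158. 111.  92.  66. 376. 219.]
 [562. 199. 159. 103.  85.  62. 378. 219.]
 [562. 204. 157.  96.  82.  64. 380. 219.]
 [563. 208. 159. 100.  88.  68. 382. 219.]
 [561. 183. 156. 111.  97.  76. 371. 220.]
 [562. 187. 157. 102.  85.  64. 373. 220.]
 [564. 191. 159.  74.  62.  45. 375. 220.]
 [564. 196. 158.  78.  71.  56. 377. 220.]
 [564. 200. 157.  88.  85.  75. 379. 220.]
 [564. 205. 156.  98. 100.  89. 381. 220.]
 [566. 209. 157. 106.  92.  73. 383. 220.]
 [562. 173. 156.  99.  84.  59. 367. 221.]
 [563. 177. 157.  82.  71.  56. 369. 221.]
 [565. 181. 158. 103.  99.  94. 371. 221.]
 [563. 187. 155.  75.  72.  65. 373. 221.]
 [566
[... 1875 characters left out ...]
 382. 225.]
 [569. 167. 148.  35.  33.  23. 365. 226.]
 [571. 171. 150.  34.  29.  18. 367. 226.]
 [574. 174. 153.  40.  35.  26. 369. 226.]
 [573. 180. 151.  38.  31.  27. 371. 226.]
 [572. 185. 148.  38.  33.  24. 373. 226.]
 [572. 190. 147.  38.  34.  24. 375. 226.]
 [571. 169. 146.  34.  30.  17. 366. 227.]
 [573. 173. 148.  39.  34.  26. 368. 227.]
 [573. 179. 146.  40.  33.  29. 370. 227.]
 [574. 183. 147.  35.  32.  21. 372. 227.]]
disc/collar [543. 164.] [642. 219.]Traceback (most recent call last):
  File "<stdin>", line 10, in <module>
  File "<stdin>", line 6, in cloud
  File "h.py", line 6, in ray
    m=optics.camera_model(n)
ValueError: time passes only in moves, steps and waits
```

```bash
python3 - <<'E'
import re
s=open('h.py').read()
s=s.replace("def ray(n,u,v):\n    m=optics.camera_model(n)","_c={}\ndef ray(n,u,v):\n    if n not in _c:_c[n]=optics.camera_model(n)\n    m=_c[n]")
s+='''
def cloud(n,fn,box):
    f=np.load(f'pics/{fn}.npz');p,d=f['p'],f['d'];u0,u1,v0,v1=box;P=[]
    for v in range(v0,v1):
        for u in range(u0,u1):
            o,r=ray(n,u,v)
            if d[v,u]>0:P.append(np.r_[o+r*d[v,u],p[v,u],u,v])
    return np.array(P)
'''
open('h.py','w').write(s)
E
python3 - <<'E'
from h import *
np.set_printoptions(precision=1,suppress=True,linewidth=200)
for n,fn,box in(('scene','s0',(350,400,205,260)),('top','t0',(140,185,105,155))):
    P=cloud(n,fn,box)
    Q=P[(P[:,2]>152)]
    c,s,a=cv2.minAreaRect(Q[:,:2].astype(np.float32));print(n,len(Q),Q[:,:3].mean(0),c,s,a)
    w=np.linalg.eigh(np.cov(Q[:,:2].T))[1][:,1];print('dir',np.degrees(np.arctan2(w[1],w[0])))
    W=P[(P[:,2]>122)&(P[:,2]<131)];print('disc',W[:,:2].min(0),W[:,:2].max(0))
t=cv2.imread('pics/t0.png');print(t[118:142,148:174].max(2))
E
```

```text
scene 103 [567.6 188.3 156.4] (566.9927978515625, 188.97145080566406) (43.46221923828125, 13.351689338684082) 89.35783386230469
dir 91.68623394826233
disc [566.2 167.6] [587. 209.]
top 74 [562.8 189.6 155. ] (561.7965087890625, 187.71142578125) (42.847381591796875, 14.125956535339355) 88.4380874633789
dir 93.26976489027878
disc [546.4 166. ] [581.  208.2]
[[127 129 129 130 121  99 103  99 101 101 100 101  99  98 105 102  99 102  97 101 105  95  39  64 100 103]
 [131 127 130 128 118  96  99  99 104  99 104 102 101 101  99 103 102 101  99 103 108 100  36  70 105  99]
 [126 127 125 129 118  99  99 100  99 100 102  96  99 104 102  99 102 104 101 103 106  92  43  54 101 102]
 [134 135 134 134 120  94 102 101 101 100 106 100 106 102 108 111 104 105 100 102 104  92  45  42 102 100]
 [138 134 133 134 125  92 101 100 106 101  98  95  94  77  87  91  96 108 111  99 107 100  52  38 106  92]
 [130 126 128 126 122 100 102 110 101  69  49  42  25  27  32  38  66  92 109 102 110 101  68  29 108  90]
 [124 124 122 117 101  85  92  96  75  33  24  28  26  25  26  27  23  39  96 111 110  81  80  30 10
[... 1126 characters left out ...]
  38  36  23  29  43  90 100 116  93  76 101  78  38 101]
 [ 98  97  96  95  97  92  99 110 109  95  73  65  50  49  41  88  98 113 117  88  79  96 103  84  38  86]
 [ 99  99 101  97 104 100 107 107 108 111 103 105  95  98  99 114 110 102  79  76  98 105 104  90  36  89]
 [101 103 102 106 100 103  99  98 105 105 109  96 105  94  92  94  80  76  86  93  99  97 102  85  38  78]
 [102 101 101 100  96  95  92  96 102  95  98  88 100  95  97  87  80  77  81  70  64  57  63  50  36  84]
 [ 93  91  97  91  90  92  80  82  81  79  74  65  66  61  66  56  52  54  40  38  46  41  59  59  76  97]
 [ 96  95  95  95  93  94  84  78  61  48  43  40  55  52  56  68  72  82  85  87  88  90  93  94  95 100]]
```

Run:
```python
from h import *
np.set_printoptions(precision=1,suppress=True,linewidth=200)
s=cv2.imread('pics/s0.png');print(s[216:232,362:388].max(2))
for z in (147,156):
  for n,u,v in(('scene',372.2,222.7),('scene',383.5,220.7),('scene',383,222),('scene',365.5,224),('top',161,126.6),('top',150.6,126.8),('top',168,126.6)):print(z,n,u,v,onplane(n,u,v,z))
# collar/disc in top: ring bounds row ~ 131: bright ring
for n,u,v in(('top',154.5,130),('top',167.6,130),('top',161,122.5),('top',161,136.7)):print(n,u,v,onplane(n,u,v,126))
```

```text
[[117 117 117 114 116 114 115 111 109 109 105 102 105 133 142 142 142 143 143 143 143 142 142 141 140 137]
 [115 116 111 110 110 105 101  94  95  92  89  95 113 137 146 145 145 142 138 138 141 140 137 139 139 142]
 [104 103  98  92  91  90  89  90  88  98 108 119 126 133 137 133 135 130 122 116 121 131 138 138 140 141]
 [ 89  89  88  88  89 106 107 113 115 120 127 130 120 114 111 106 103 100  96  91 100 117 134 139 145 143]
 [ 96 112 113 114 112 123 114 106 111 111 108 102  87  74  74  78  83  88  89 100 100 106 132 141 143 144]
 [132 137 132 111 103  99  88  82  92 103  95  75  58  53  58  78  87  87  84  92  91  88 116 141 145 143]
 [140 138 126  88  63  56  54  60  83 103 103  79  54  49  55  72  77  73  67  61  57  65 104 135 144 148]
 [138 133 107  68  41  44  44  44  63  88  86  72  49  42  45  51  55  51  46  42  42  60  99 133 144 144]
 [125 114  81  52  38  41  47  48  50  62  61  55  43  37  44  38  38  37  43  37  39  67 106 129 132 137]
 [114  95  61  45  38  43  37  45  43  45  44  37  36  40  38  40  39  35  37  42  48  75 109 124 124 128]
 [105  78  50  35  37  34  38 
[... 604 characters left out ...]
15 114]]
147 scene 372.2 222.7 [562.7 187.4 147. ]
147 scene 383.5 220.7 [561.5 215.3 147. ]
147 scene 383 222 [564.8 212.8 147. ]
147 scene 365.5 224 [563.7 170.8 147. ]
147 top 161 126.6 [565.8 181.5 147. ]
147 top 150.6 126.8 [565.5 210.  147. ]
147 top 168 126.6 [565.6 162.4 147. ]
156 scene 372.2 222.7 [568.1 183.  156. ]
156 scene 383.5 220.7 [566.9 210.6 156. ]
156 scene 383 222 [570.2 208.1 156. ]
156 scene 365.5 224 [569.  166.7 156. ]
156 top 161 126.6 [563.9 179.4 156. ]
156 top 150.6 126.8 [563.6 207.6 156. ]
156 top 168 126.6 [563.8 160.5 156. ]
top 154.5 130 [560.8 204.3 126. ]
top 167.6 130 [560.5 167.9 126. ]
top 161 122.5 [581.5 186.8 126. ]
top 161 136.7 [542.1 185.8 126. ]
```

```bash
python3 -m handwheel '[[0.0295,0.0482,0.008,0,0,0.0904],[0.0295,0.0482,0.008,0,0,0.0904],[0.0295,0.0482,0.008,0,0,0.0904],[0.0295,0.0482,0.008,0,0,0.0904],[0.0295,0.0482,0.008,0,0,0.0904]]' 0
python3 -m handwheel '[[0.0295,0.0482,0,0,0,0.0904],[0.0295,0.0482,0,0,0,0.0904],[0.0295,0.0482,0,0,0,0.0904],[0.0295,0.0482,0,0,0,0.0904],[0.0295,0.0482,0,0,0,0.0904]]'
python3 -m handwheel '[[0.0295,0.0482,0,0,0,0.0904],[0.0295,0.0482,0,0,0,0.0904],[0.0295,0.0482,0,0,0,0.0904],[0.0295,0.0482,0,0,0,0.0904],[0.0295,0.0482,0,0,0,0.0904]]'
python3 -c "
from h import *
print(telemetry.get_state());snap('scene','s1')"
```

```text
clock: 0.72
tcp_pos: [270.1, -293.4, 232.3]
tool_rot: [-3.141, 0.0, 0.679]
ft_force: [1.0, -1.1, 1.4]
grip_width: 85.3
clock: 1.35
tcp_pos: [417.5, -52.9, 232.2]
tool_rot: [3.141, 0.001, 1.13]
ft_force: [0.6, -0.6, 0.7]
grip_width: 85.2
clock: 1.98
tcp_pos: [565.5, 187.6, 231.7]
tool_rot: [-3.141, 0.001, 1.582]
ft_force: [-0.0, 0.1, 0.7]
grip_width: 85.3
{'clock': 1.975, 'joints': array([ 0.14511446,  0.4984447 , -0.78958888,  1.27923298,  0.34744107,
        1.50186226, -0.5941548 ]), 'joint_velocities': array([-0.93702054,  0.79429252, -0.04460131, -1.01576383,  0.54857619,
        0.39380777, -0.01418798]), 'joint_efforts': array([ 1.68975011e+00, -4.35508490e+01, -8.47248495e+00, -1.91563565e+01,
       -6.88479412e-01, -2.37264549e-01, -2.33584014e-02]), 'tcp_pos': array([565.48140622, 187.58071048, 231.69383562]), 'tool_rot': array([-3.14083605e+00,  7.75523723e-04,  1.58171582e+00]), 'ft_force': array([-0.01695091,  0.14135819,  0.68073615]), 'wrist_torque': array([-0.0724979 , -0.07863905,  0.03210365]), 'grip_width': 85.29546782958181}
```

View pics/s1.png

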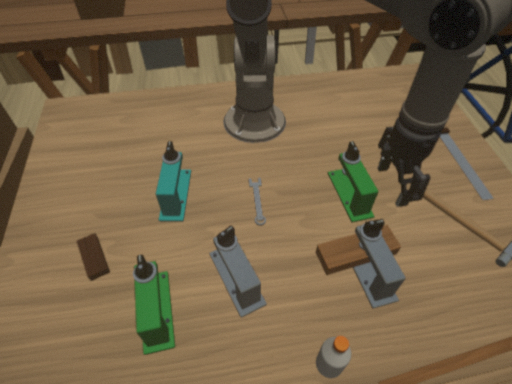

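The picture shows the gripper above the board clamp with its knob at (373,228) still free; the fingers at (388,140) and (412,190) open along the arm and straddle the bar. Next I descend to a TCP height of about 134 mm.

```bash
python3 -m handwheel '[[-0.001,-0.0005,-0.025,0,0,0],[0,0,-0.025,0,0,0],[0,0,-0.023,0,0,0],[0,0,-0.015,0,0,0],[0,0,-0.010,0,0,0]]' 0
python3 -c "
from h import *
print(telemetry.get_state());snap('scene','s2');snap('top','t2')
a=cv2.resize(cv2.imread('pics/s2.png')[170:260,325:425],(400,360),interpolation=cv2.INTER_CUBIC)
b=cv2.resize(cv2.imread('pics/t2.png')[95:185,110:210],(400,360),interpolation=cv2.INTER_CUBIC)
cv2.imwrite('pics/c2.png',np.clip(np.hstack([a,b]).astype(float)*1.6,0,255).astype(np.uint8))"
```

```text
clock: 2.65
tcp_pos: [563.3, 185.8, 133.5]
tool_rot: [-3.141, 0.0, 1.58]
ft_force: [0.8, -0.3, 0.0]
grip_width: 85.5
{'clock': 2.65, 'joints': array([ 0.15704512,  0.54825607, -0.76751649,  1.45795565,  0.38594459,
        1.2914383 , -0.63502731]), 'joint_velocities': array([-0.0085018 ,  0.04922926,  0.01963299,  0.1001051 ,  0.04615712,
       -0.1608656 , -0.04017007]), 'joint_efforts': array([ 6.01656895e-03, -4.12737143e+01, -8.48118067e+00, -2.11109465e+01,
       -3.42872227e-02,  1.36947222e-01,  2.91490322e-02]), 'tcp_pos': array([563.33330877, 185.80304456, 133.51213444]), 'tool_rot': array([-3.14078464e+00,  3.99251248e-04,  1.57952135e+00]), 'ft_force': array([ 0.81859568, -0.30140366,  0.01916248]), 'wrist_torque': array([0.03286624, 0.03802612, 0.01048496]), 'grip_width': 85.45771686243712}
```

View pics/c2.png

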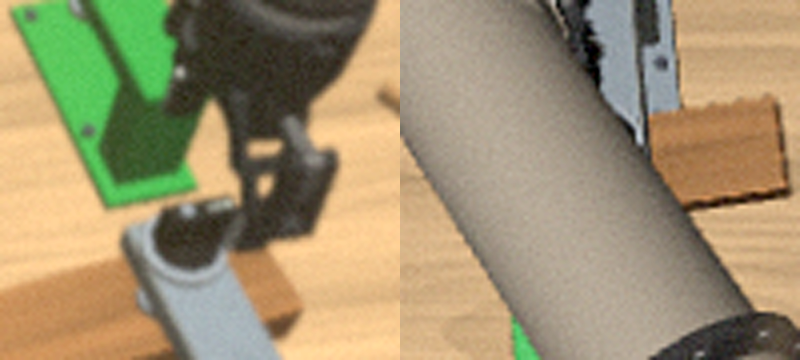

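```bash
cat >> h.py <<'E'
def proj(n,P):
    m=optics.camera_model(n) if n not in _c else _c[n]; T=np.linalg.inv(m['world_from_camera'])
    q=T[:3,:3]@np.array(P,float)+T[:3,3]; x,y=q[0]/q[2],q[1]/q[2]; k=1+m['k1']*(x*x+y*y)
    return np.array([m['fx']*x*k+m['cx'],m['fy']*y*k+m['cy']])
E
python3 - <<'E'
from h import *
np.set_printoptions(precision=1,suppress=True,linewidth=200)
for P in([563,186,147],[563,186,156],[515,186,147],[611,186,147],[563,186,220],[611,175,147],[611,197,147]):print(P,proj('scene',P))
P=cloud('scene','s2',(380,412,190,233))
D=P[P[:,3:6].max(1)<50]
for v in range(192,233,4):
    r=D[D[:,7]==v]; print(v,[(int(a[6]),a[:3].round().astype(int).tolist()) for a in r[::5]])
E
```

```text
[563, 186, 147] [371.7 222.9]
[563, 186, 156] [372.7 220.7]
[515, 186, 147] [364.6 206.3]
[611, 186, 147] [379.3 240.6]
[563, 186, 220] [380.1 204.1]
[611, 175, 147] [374.6 241.3]
[611, 197, 147] [383.9 240. ]
192 [(380, [559, 176, 259]), (385, [577, 174, 281]), (390, [596, 170, 306]), (395, [600, 177, 310]), (400, [602, 186, 310])]
196 [(381, [578, 168, 271]), (386, [584, 174, 277]), (391, [593, 178, 289]), (396, [601, 182, 297]), (401, [600, 194, 293])]
200 [(382, [583, 170, 264]), (387, [589, 176, 271]), (392, [602, 177, 287])]
204 [(383, [591, 170, 260]), (396, [610, 182, 284])]
208 [(383, [596, 170, 253]), (398, [626, 177, 293])]
212 [(384, [603, 171, 249]), (389, [606, 180, 251]), (396, [628, 176, 283]), (406, [632, 193, 286])]
216 [(386, [608, 175, 242]), (397, [633, 178, 276]), (402, [634, 188, 275])]
220 [(386, [614, 175, 235]), (392, [628, 176, 256]), (397, [634, 181, 263]), (402, [635, 192, 262])]
224 [(380, [572, 201, 152]), (387, [620, 176, 230]), (392, [633, 176, 249]), (397, [631, 189, 243])]
228 [(380, [572, 206, 134]), (389, [620, 185, 213]), (394, [638, 180, 241])]
232 []
```

Run:
```python
from h import *
np.set_printoptions(precision=1,suppress=True)
print(proj('scene',[620,187,244]),proj('scene',[620,187,147]))
snap('scene','s3');s=telemetry.get_state();print(s['clock'],s['tcp_pos'],s['ft_force'])
a=cv2.resize(cv2.imread('pics/s3.png')[170:260,325:425],(800,600),interpolation=cv2.INTER_CUBIC)
cv2.imwrite('pics/c3.png',np.clip(a.astype(float)*1.6,0,255).astype(np.uint8))
```

```text
[394.1 219.4] [381.2 244. ]
2.8 [563.6 186.1 134.3] [-0.4  0.1  0.5]
```

View pics/c3.png

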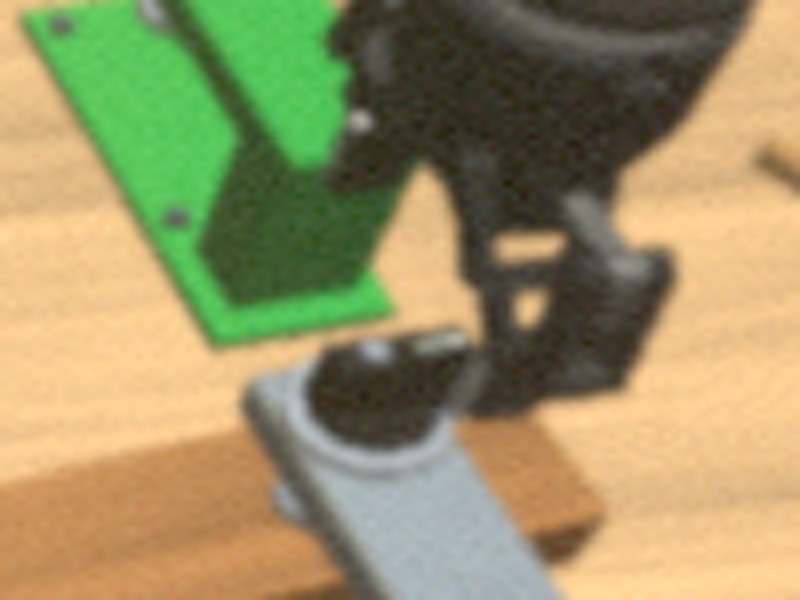

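Run:
```python
from h import *
np.set_printoptions(precision=0,suppress=True,linewidth=200)
for n,fn,box,T in(('scene','s0',(0,90,40,110),[122,-536,192]),('top','t0',(420,512,285,340),[122,-536,192]),('scene','s1',(370,435,120,210),[565,188,232]),('scene','s3',(365,412,170,233),[563.6,186,134])):
    P=cloud(n,fn,box); D=P[(P[:,3:6].max(1)<60)]
    D=D[np.abs(D[:,:3]-np.array(T)).max(1)<170]
    o=D[np.argsort(D[:,2])]; print(fn,n,len(D),'proj tcp',proj(n,T));print(o[:60:6][:,[0,1,2,6,7]])
f=np.load('pics/s3.npz')['d']; print(f[222:236:2,376:404:2])
P=cloud('scene','s3',(200,210,300,310));print('bench',P[:,:3].mean(0))
```

```text
s0 scene 1272 proj tcp [ 69. 116.]
[[ 144. -576.  250.   43.  106.]
 [ 138. -574.  255.   43.  103.]
 [ 122. -486.  257.   79.   95.]
 [ 142. -582.  259.   39.  103.]
 [ 118. -482.  260.   80.   93.]
 [ 146. -578.  262.   40.  103.]
 [ 146. -574.  264.   41.  102.]
 [ 121. -485.  266.   78.   92.]
 [ 138. -574.  267.   41.   99.]
 [ 148. -576.  270.   39.  101.]]
t0 top 505 proj tcp [435. 296.]
[[ 134. -577.  248.  460.  295.]
 [ 117. -483.  255.  425.  304.]
 [ 141. -576.  259.  462.  293.]
 [ 123. -487.  262.  428.  302.]
 [ 116. -486.  265.  428.  305.]
 [ 117. -487.  269.  429.  305.]
 [ 116. -480.  275.  427.  306.]
 [ 115. -480.  280.  428.  307.]
 [ 143. -586.  286.  471.  294.]
 [ 112. -490.  291.  434.  309.]]
s1 scene 1351 proj tcp [383. 201.]
[[449. 248.  64. 371. 202.]
 [449. 251.  72. 373. 200.]
 [449. 243.  83. 371. 198.]
 [447. 250.  88. 374. 196.]
 [449. 240.  92. 371. 196.]
 [453. 235.  98. 370. 196.]
 [522. 195. 289. 386. 168.]
 [523. 193. 291. 385. 168.]
 [620. 182. 293. 399. 205.]
 [524. 180. 295. 380. 168.]]
s3 scene 1128 proj tcp [370. 226.]
[[451. 241.  22. 365
[... 196 characters left out ...]
. 204.]
 [448. 248.  63. 371. 202.]
 [450. 235.  69. 367. 202.]]
[[ 847.  846.  848.  849.  772.  755.  751.  742.  731.  725.  724.  725.  728.  732.]
 [ 848.  849.  848.  850.  773.  760.  758.  743.  734.  728.  742.  742.  739.  732.]
 [ 853.  854.  857.  781.  775.  772.  764.  740.  735.  731.  737.  737.  741.  736.]
 [ 860.  860.  865.  783.  778.  773.  768.  741.  737.  739.  739.  737.  739.  741.]
 [ 866.  867.  872.  786.  784.  777.  776.  779. 1016. 1017. 1014. 1020. 1019. 1016.]
 [ 865.  865.    0.  793.  784.  780.  789.  953.  953. 1010. 1009. 1015. 1012. 1014.]
 [ 864.  861.  872.  950.  951.  951.  949.  955.  950. 1009. 1009. 1011. 1011. 1008.]]
bench [ 635. -220.    0.]
```

The camera puts the open fingertips near z≈190–205, about 45 mm above what the reported TCP (134) implies. Both cameras show the same at the start pose, so the telemetry z does not match what is seen. I'll measure the gripper's real offset from the pictures before relying on the TCP.

Run:
```python
from h import *
np.set_printoptions(precision=0,suppress=True,linewidth=200)
for n,fn,box,T in(('scene','s3',(365,420,165,236),[563.6,186,134]),('scene','s1',(370,435,120,210),[565,188,232]),('scene','s0',(0,90,40,110),[122,-536,192]),('top','t0',(400,512,280,345),[122,-536,192])):
    P=cloud(n,fn,box); q=P[:,:3]-np.array(T)
    D=P[(np.abs(q[:,:2]).max(1)<75)&(q[:,2]>40)&(q[:,2]<150)&(P[:,3:6].max(1)<90)]; q=D[:,:3]-np.array(T)
    if fn in('s0','t0'): ax=np.array([.222,-.975])
    else: ax=np.array([1,0.])
    al=q[:,:2]@ax; lat=q[:,:2]@np.array([-ax[1],ax[0]])
    print(fn,n)
    for lo in range(40,150,10):
        m=(q[:,2]>=lo)&(q[:,2]<lo+10)
        for sgn in(1,-1):
            k=m&(al*sgn>20)
            if k.sum()>3: print(lo,sgn,k.sum(),'along',al[k].min(),al[k].max(),'lat',lat[k].min(),lat[k].max())
```

```text
s3 scene
50 1 10 along 44.24232893782016 54.38393577035538 lat -9.668411676206574 4.841462826218958
50 -1 22 along -48.76244142406745 -40.989651368443106 lat -10.600661577961262 12.116737188163711
60 1 26 along 44.663796872078365 57.2305849701512 lat -9.978934711762975 8.577371351985391
60 -1 24 along -49.94016885969552 -41.32062049522085 lat -10.97551113055664 11.496275253119222
70 1 26 along 43.692665593059814 57.797621094431975 lat -9.441787185164628 5.620201683899154
70 -1 32 along -53.975014325297366 -40.14855640985934 lat -10.941991891712746 11.767911878326856
80 1 16 along 44.399496003453464 57.079884690281006 lat -10.089458362697656 -3.305299185552144
80 -1 26 along -56.54728306934862 -40.799994868379486 lat -11.231015517721005 7.773816246605577
90 1 15 along 45.396261457959554 70.04840842829537 lat -11.842184739629829 -6.088895131390586
90 -1 13 along -65.47942369574258 -42.112391242644435 lat -12.46483093807393 0.6864631614897689
100 1 85 along 39.224913584504975 74.97449619521706 lat -11.28156782182026 12.005925058093624
100 -1 46 along -73.21877545747805 -41.4409287447664
[... 5601 characters left out ...]
676147114035015 12.688784595579072
110 -1 59 along -73.95203212125534 -29.610433960843874 lat -12.510687738081828 15.604800307147253
120 1 9 along 58.89556896207362 70.67877779330651 lat 6.6313103057006035 11.798104147215744
120 -1 48 along -73.90537867114139 -26.148525824209507 lat -16.334600413806083 16.712312266959717
130 1 10 along 54.628713190199754 69.59157435420869 lat 9.657496092464774 12.184621273657914
130 -1 51 along -71.73311856533155 -20.1735738933666 lat -13.597158767125174 18.802891984741173
140 1 13 along 52.41265215270523 64.0093368531005 lat 6.435017516602095 12.429187192098997
140 -1 60 along -70.48811073092439 -20.998700836625886 lat -12.314017427554342 18.013057561359613
```

In the pictures the fingers are centred on the knob axis in xy to within about 2 mm, but they stand about 42 mm higher than reported. I trust the pictures, so I descend further in steps while watching force.

```bash
python3 -m handwheel '[[0.001,0.0005,-0.006,0,0,0],[0.001,0,-0.006,0,0,0],[0,0,-0.006,0,0,0],[0,0,-0.006,0,0,0],[0,0,-0.006,0,0,0]]' 0
python3 - <<'E'
from h import *
np.set_printoptions(precision=1,suppress=True)
snap('scene','s4');s=telemetry.get_state();T=s['tcp_pos'];print(s['clock'],T,s['ft_force'])
a=cv2.resize(cv2.imread('pics/s4.png')[170:260,325:425],(800,600),interpolation=cv2.INTER_CUBIC)
cv2.imwrite('pics/c4.png',np.clip(a.astype(float)*1.6,0,255).astype(np.uint8))
P=cloud('scene','s4',(355,420,170,250));q=P[:,:3]-T
D=q[(np.abs(q[:,0])>30)&(np.abs(q[:,:2]).max(1)<65)&(q[:,2]>30)&(q[:,2]<85)&(P[:,3:6].max(1)<90)]
for sg in(1,-1):
    k=D[D[:,0]*sg>0]; print(len(k),k.min(0),k.max(0),np.sort(k[:,2])[:8])
E
```

```text
clock: 3.42
tcp_pos: [565.5, 186.7, 103.9]
tool_rot: [-3.141, 0.0, 1.58]
ft_force: [-0.1, -0.0, -0.1]
grip_width: 85.5
3.475 [564.9 186.4 103. ] [ 0.3 -0.1 -0.9]
64 [43.4 -9.5 54.1] [58.7  8.9 84.3] [54.1 55.  58.4 59.6 59.8 60.5 61.6 61.7]
82 [-54.  -10.6  54. ] [-40.   13.3  84.3] [54.  55.3 55.8 56.3 57.6 57.6 57.7 57.8]
```

View pics/c4.png

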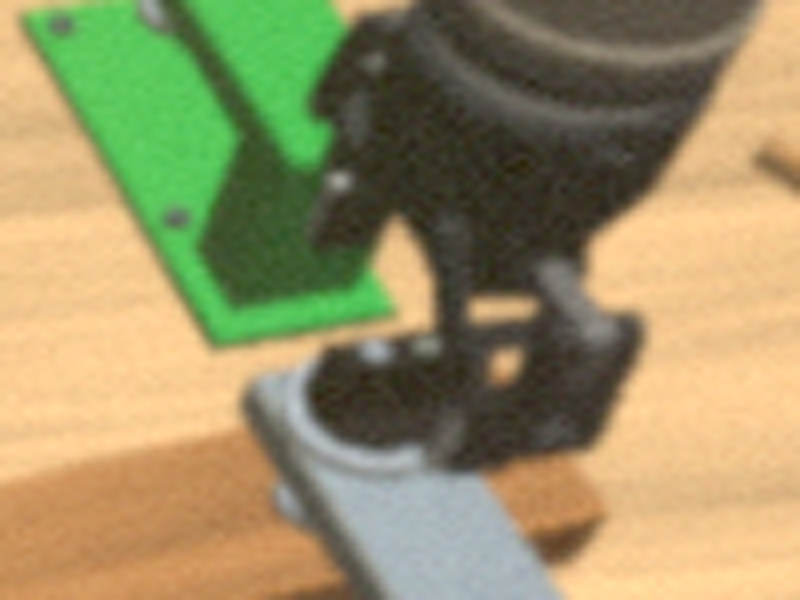

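The far finger and the near finger at about (395,237) straddle the knob at (372,226) evenly, with tips at about z=157, just above the bar top. There is no contact force. Next I go down 10 mm more and close.

```bash
python3 -m handwheel '[[0,0.0005,-0.003,0,0,0],[0.0005,0,-0.003,0,0,0],[0,0,-0.002,0,0,0],[0,0,-0.002,0,0,0],[0,0,0,0,0,0]]' 0
python3 -m handwheel '[[0,0,0,0,0,0],[0,0,0,0,0,0],[0,0,0,0,0,0],[0,0,0,0,0,0],[0,0,0,0,0,0]]' 255
python3 -m handwheel '[[0,0,0,0,0,0],[0,0,0,0,0,0],[0,0,0,0,0,0],[0,0,0,0,0,0],[0,0,0,0,0,0]]'
python3 - <<'E'
from h import *
np.set_printoptions(precision=2,suppress=True)
snap('scene','s5');s=telemetry.get_state();T=s['tcp_pos'];print(s['clock'],T,s['tool_rot'],s['ft_force'],s['wrist_torque'],s['joints'],s['grip_width'])
a=cv2.resize(cv2.imread('pics/s5.png')[170:260,325:425],(800,600),interpolation=cv2.INTER_CUBIC)
cv2.imwrite('pics/c5.png',np.clip(a.astype(float)*1.6,0,255).astype(np.uint8))
E
```

```text
clock: 4.1
tcp_pos: [566.0, 187.2, 94.3]
tool_rot: [-3.141, 0.0, 1.58]
ft_force: [0.1, 0.8, 0.3]
grip_width: 85.6
clock: 4.72
tcp_pos: [565.3, 187.2, 94.7]
tool_rot: [-3.14, 0.0, 1.58]
ft_force: [-2.9, -1.0, 4.5]
grip_width: 12.6
clock: 5.35
tcp_pos: [565.4, 187.2, 94.7]
tool_rot: [-3.14, 0.0, 1.58]
ft_force: [-4.6, -1.5, 6.2]
grip_width: 12.8
5.4 [565.38 187.18  94.64] [-3.14  0.    1.58] [-4.63 -1.11  5.44] [-0.25  0.93 -0.03] [ 0.15  0.59 -0.75  1.5   0.41  1.22 -0.66] 13.0208659540025
```

View pics/c5.png

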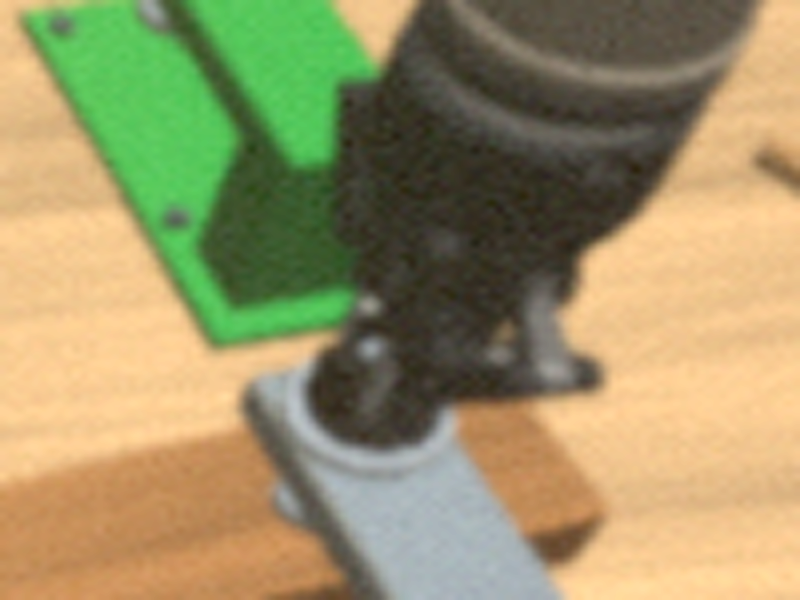

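The pads hold the bar: grip width is 13 mm and side force is small. Now I turn clockwise (−z) in small calls and read the moment about z.

```bash
cat > st.py <<'E'
from h import *
np.set_printoptions(precision=3,suppress=True)
s=telemetry.get_state();print('yaw',s['tool_rot'][2].round(3),'tau',s['wrist_torque'],'F',s['ft_force'].round(1),'p',s['tcp_pos'].round(1),'j7eff',s['joint_efforts'][6].round(3),'q7',s['joints'][6].round(2),'w',s['grip_width'].round(1))
E
python3 st.py
python3 -m handwheel '[[0,0,0,0,0,-0.02],[0,0,0,0,0,-0.02],[0,0,0,0,0,-0.02],[0,0,0,0,0,-0.02],[0,0,0,0,0,-0.02]]' >/dev/null; python3 st.py
python3 -m handwheel '[[0,0,0,0,0,-0.02],[0,0,0,0,0,-0.02],[0,0,0,0,0,-0.02],[0,0,0,0,0,-0.02],[0,0,0,0,0,-0.02]]' >/dev/null; python3 st.py
```

```text
Traceback (most recent call last):
  File "st.py", line 3, in <module>
    s=telemetry.get_state();print('yaw',s['tool_rot'][2].round(3),'tau',s['wrist_torque'],'F',s['ft_force'].round(1),'p',s['tcp_pos'].round(1),'j7eff',s['joint_efforts'][6].round(3),'q7',s['joints'][6].round(2),'w',s['grip_width'].round(1))
                                                                                                                                                                                                                       ^^^^^^^^^^^^^^^^^^^^^
AttributeError: 'float' object has no attribute 'round'
Traceback (most recent call last):
  File "st.py", line 3, in <module>
    s=telemetry.get_state();print('yaw',s['tool_rot'][2].round(3),'tau',s['wrist_torque'],'F',s['ft_force'].round(1),'p',s['tcp_pos'].round(1),'j7eff',s['joint_efforts'][6].round(3),'q7',s['joints'][6].round(2),'w',s['grip_width'].round(1))
                                                                                                                                                                                                                       ^^^^^^^^^^^^^^^^^^^^^
AttributeError: 'float' object has no attribute 'round'
Traceback (most recent call last):
  File "st.py", line 3, in <module>
    s=telemetry.get_state();print('yaw',s['tool_rot'][2].round(3),'tau',s['wrist_torque'],'F',s['ft_force'].round(1),'p',s['tcp_pos'].round(1),'j7eff',s['joint_efforts'][6].round(3),'q7',s['joints'][6].round(2),'w',s['grip_width'].round(1))
                                                                                                                                                                                                                       ^^^^^^^^^^^^^^^^^^^^^
AttributeError: 'float' object has no attribute 'round'
```

```bash
sed -i "s/s\['grip_width'\].round(1)/s['grip_width'],s['clock']/" st.py; python3 st.py
python3 -m handwheel '[[0,0,0,0,0,-0.02],[0,0,0,0,0,-0.02],[0,0,0,0,0,-0.02],[0,0,0,0,0,-0.02],[0,0,0,0,0,-0.02]]' >/dev/null; python3 st.py
```

```text
yaw 1.38 tau [-0.31   1.1    0.133] F [-4.9 -1.   6.4] p [565.1 187.2  94.6] j7eff 0.051 q7 -0.84 w 12.96569438104023 6.65
yaw 1.28 tau [-0.235  1.056  0.047] F [-5.6 -0.1  5.7] p [565.  187.3  94.6] j7eff 0.051 q7 -0.93 w 12.986493741564876 7.275
```

```bash
for i in 1; do python3 -m handwheel '[[0,0,0,0,0,-0.02],[0,0,0,0,0,-0.02],[0,0,0,0,0,-0.02],[0,0,0,0,0,-0.02],[0,0,0,0,0,-0.02]]' >/dev/null; python3 st.py; done
python3 -m handwheel '[[0,0,0,0,0,-0.02],[0,0,0,0,0,-0.02],[0,0,0,0,0,-0.02],[0,0,0,0,0,-0.02],[0,0,0,0,0,-0.02]]' >/dev/null; python3 st.py
```

```text
yaw 1.181 tau [-0.288  1.115  0.259] F [-6.2 -2.3  6.6] p [564.9 187.3  94.6] j7eff -0.169 q7 -1.01 w 13.110486666260476 7.9
yaw 1.081 tau [-0.308  1.116  0.291] F [-5.2 -1.   6. ] p [564.8 187.3  94.6] j7eff -0.168 q7 -1.1 w 12.733866172878367 8.525
```

```bash
python3 -m handwheel '[[0,0,0,0,0,-0.02],[0,0,0,0,0,-0.02],[0,0,0,0,0,-0.02],[0,0,0,0,0,-0.02],[0,0,0,0,0,-0.02]]' >/dev/null; python3 st.py
```

```text
yaw 0.981 tau [-0.288  1.192  0.257] F [-5.  -1.6  6. ] p [564.7 187.4  94.6] j7eff -0.168 q7 -1.19 w 12.591112795966382 9.15
```

Between yaw 1.28 and 1.18 the moment jumped from about 0.05–0.13 to about 0.26 N m and then stayed there. That is the slip, so the slip now is about 0.2–0.3 rad. I turn about 0.28 rad more, to roughly 0.5–0.6, then release.

```bash
python3 -m handwheel '[[0,0,0,0,0,-0.03],[0,0,0,0,0,-0.03],[0,0,0,0,0,-0.03],[0,0,0,0,0,-0.03],[0,0,0,0,0,-0.03]]' >/dev/null; python3 st.py
python3 -m handwheel '[[0,0,0,0,0,-0.03],[0,0,0,0,0,-0.03],[0,0,0,0,0,-0.03],[0,0,0,0,0,-0.03],[0,0,0,0,0,-0.01]]' >/dev/null; python3 st.py
python3 -m handwheel '[[0,0,0,0,0,0],[0,0,0,0,0,0],[0,0,0,0,0,0],[0,0,0,0,0,0],[0,0,0,0,0,0]]' 0
python3 -m handwheel '[[0,0,0,0,0,0],[0,0,0,0,0,0],[0,0,0,0,0,0],[0,0,0,0,0,0],[0,0,0,0,0,0]]' 0; python3 st.py
```

```text
yaw 0.831 tau [-0.225  1.225  0.285] F [-5.5 -0.7  6.5] p [564.5 187.5  94.6] j7eff -0.109 q7 -1.33 w 12.700725347015403 9.775
yaw 0.702 tau [-0.241  1.274  0.331] F [-6.  -0.8  5.7] p [564.4 187.6  94.6] j7eff -0.251 q7 -1.45 w 12.792008306017156 10.4
clock: 11.02
tcp_pos: [566.3, 187.2, 94.4]
tool_rot: [3.141, -0.0, 0.7]
ft_force: [0.1, 0.1, 0.4]
grip_width: 85.6
clock: 11.65
tcp_pos: [566.1, 187.2, 94.4]
tool_rot: [3.142, 0.0, 0.7]
ft_force: [-0.1, 0.1, 0.3]
grip_width: 85.7
yaw 0.7 tau [ 0.01  -0.032  0.019] F [-0.1  0.1  0.3] p [566.1 187.2  94.4] j7eff 0.0 q7 -1.45 w 85.66755554287964 11.65
```

Released with forces at zero. Now I go straight up and clear the view.

```bash
python3 -m handwheel '[[0,0,0.02,0,0,0],[0,0,0.03,0,0,0],[0,0,0.04,0,0,0],[0,0,0.04,0,0,0],[0,0,0.02,0,0,0]]' 0
python3 -m handwheel '[[-0.03,-0.05,0.01,0,0,0],[-0.03,-0.05,0,0,0,0],[-0.03,-0.05,0,0,0,0],[-0.03,-0.05,0,0,0,0],[-0.03,-0.05,0,0,0,0]]' 0
python3 -m handwheel '[[-0.02,-0.05,0,0,0,0],[-0.02,-0.05,0,0,0,0],[-0.02,-0.05,0,0,0,0],[0,0,0,0,0,0],[0,0,0,0,0,0]]' 0
python3 - <<'E'
from h import *
np.set_printoptions(precision=1,suppress=True)
snap('scene','s6');snap('top','t6')
a=cv2.resize(cv2.imread('pics/s6.png')[205:265,343:403],(400,400),interpolation=cv2.INTER_CUBIC)
b=cv2.resize(cv2.imread('pics/t6.png')[105:155,135:185],(400,400),interpolation=cv2.INTER_CUBIC)
cv2.imwrite('pics/c6.png',np.clip(np.hstack([a,b]).astype(float)*1.6,0,255).astype(np.uint8))
for n,fn,box in(('scene','s6',(350,400,205,260)),('top','t6',(140,185,105,155))):
    P=cloud(n,fn,box);Q=P[(P[:,2]>151)&(P[:,2]<165)]
    w=np.linalg.eigh(np.cov(Q[:,:2].T))[1][:,1];print(n,len(Q),'dir',np.degrees(np.arctan2(w[1],w[0]))%180,cv2.minAreaRect(Q[:,:2].astype(np.float32)))
for n,o,x in(('scene','s0','s6'),('top','t0','t6')):
    d=cv2.absdiff(cv2.imread(f'pics/{o}.png'),cv2.imread(f'pics/{x}.png')).max(2)
    for nm,(u,v) in dict(spare=((227,237) if n=='scene' else (285,140)),board=((330,255) if n=='scene' else (195,132))).items():
        print(n,nm,d[v-15:v+15,u-15:u+15].mean())
E
```

```text
clock: 12.28
tcp_pos: [567.0, 188.0, 247.3]
tool_rot: [3.14, -0.004, 0.7]
ft_force: [0.8, -0.7, 0.1]
grip_width: 85.2
clock: 12.9
tcp_pos: [415.0, -64.3, 254.6]
tool_rot: [3.14, -0.0, 0.7]
ft_force: [0.8, -0.9, 1.1]
grip_width: 85.3
clock: 13.52
tcp_pos: [356.4, -212.1, 254.5]
tool_rot: [-3.141, -0.001, 0.7]
ft_force: [0.7, 0.6, -0.1]
grip_width: 85.8
scene 118 dir 41.23528418478318 ((566.3310546875, 189.33396911621094), (43.916648864746094, 15.928668022155762), 41.0029182434082)
top 76 dir 44.416194405970685 ((562.9254760742188, 188.93719482421875), (43.12419128417969, 13.23615837097168), 45.34557342529297)
scene spare 5.817777777777778
scene board 5.605555555555555
top spare 4.527777777777778
top board 4.707777777777777
```

View pics/c6.png

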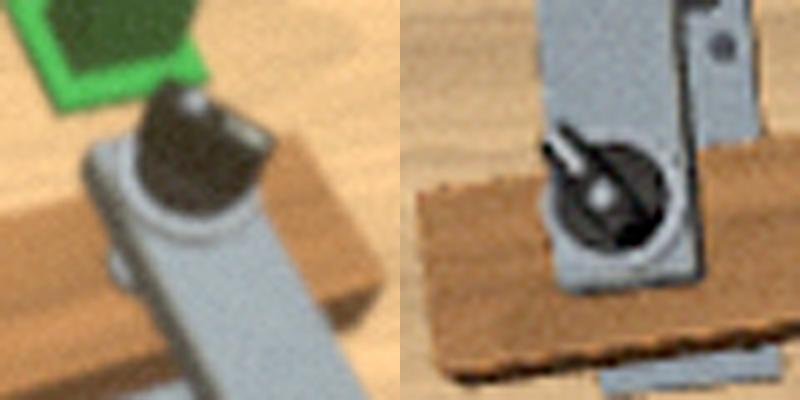

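View pics/s6.png

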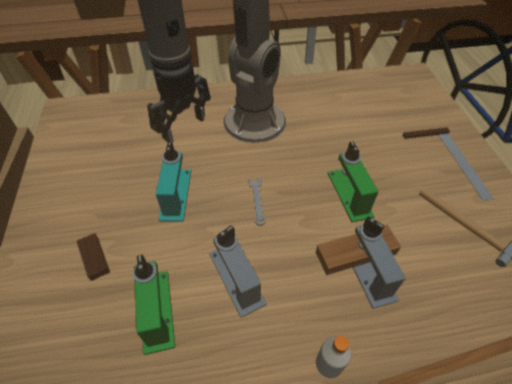

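The bar has turned from about 91° to about 42°, the knob is free, and the board and the spare knob show only picture noise. The gripper is in free air. Handing in.

```bash
python3 -c "
from plant import close_job
print(close_job())"
```

```text
the job is handed in; nothing more can be done
None
```

I turned the black knob of the board clamp clockwise until it slipped, went on to an estimated 0.48–0.58 rad of slip (one to two clicks), then let go. The job was handed in at about 13.6 s; it reports no verdict.

- **Turn:** I turned the knob 0.88 rad in one grasp. The moment about z jumped from about 0.05–0.13 to about 0.26 N m, and stayed there, after 0.3–0.4 rad. I take that as the screw being home.
- **Last checks:**
  - The bar went from about 91° to 41–44° in the pictures, which matches the turn commanded to within a few degrees.
  - The forces fell to zero on release.
  - The board and the empty clamp's knob differ from the first pictures only by noise.
  - The gripper ended well clear of everything.
- **Disagreements:**
  - The reported TCP height was about 42 mm lower than the fingertips seen by the cameras (both showed it at the start), so I set the grasp height from the pictures.
  - The two cameras differed by up to about 5 mm in x on the knob, and I used a value between them.
- **Not checked:** I did not confirm in the pictures that the white line had left the dark notch. The slip figure comes from the moment jump and the turn angle.

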